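Hang the lens barrel in the bayonet ring and lock it

ROBOT

A 6-joint arm with a two-finger parallel gripper is mounted at the origin on the work surface. World frame = base frame: x ahead of the robot, y to its left, z up, the work surface at z = 0. Lengths are in m, angles in rad, forces in N, time in s.
With the tool pointing down it reaches from about 0.35 to 0.925 m from the base axis. Payload 6.4 kg.
Tool frame: the origin (TCP) lies on the centre line of the jaws, within the pads' length; the fingertips stand 11 mm ahead of it and the grasp point (between the pads) lies 8 mm behind it; z points along the fingers, y is the direction in which the jaws open and shut (so a half turn about z gives the same grasp; the last joint's range is limited). The gripper opens to 94 mm and grips with 3 to 60 N. Pads are 16 mm wide; open, the fingers measure 119 mm over their backs; the gripper's body (75 mm by 177 mm) begins 78 mm behind the grasp point.
Start: joints at [-1.295, 0.245, 1.558, -0, 1.339, -0.174], TCP at [0.283, -0.585, 0.216] pointing down, gripper open.
Joint ranges: [-3.13, 3.13], [-1.02, 2.26], [0.13, 2.54], [-0.95, 4.09], [0.21, 2.88], [-2.74, 2.74]. Speed limits (rad/s): [2.57, 2.57, 3.14, 3.14, 3.14, 3.14].

INTERFACE

Orientations are given as [roll, pitch, yaw] about the fixed x, y, z axes, in that order (R = Rz(yaw) Ry(pitch) Rx(roll)).
In Python, from station import * gives the robot as it stands.
- The arm moves only by the tool arm_command, never from a script. Its argument "steps" is a list of rows, each a list of 7 numbers: the shift along the tool's x, y, z in m, then the turn, a rotation vector about the tool's x, y, z in rad, then the closure, from 0 (fully open) to 1 (shut). A call has 1 to 20 rows; each row shifts and turns the commanded pose from where the row before left it, along the tool's axes as they then stand; what a row does not reach is not made up. A row lasts 1/12 s, in which the tool goes at most 41.7 mm and 7.16 degrees, less where a joint would pass 70% of its speed; a pose out of reach is approached as far as the arm can. A call is refused whole if a number of a shift passes 0.0417 or a number of a turn 0.125, either way. A call with a gripper value outside its range is refused whole. The fingers move at their own pace and stop on an object; "force" is the grip in N (left out, the last holds). Time passes only in rows, so rows that do not move let the fingers close. It gives the time, the measured TCP pose, the force and the opening at its end, in the units of the state.
- observe(): the state, without advancing time (a new reading comes with each control period).
- camera(name): name is "scene" or "top" or "wrist"; returns a dict with "img" (480x640x3 uint8, blue, green, red), "z_map" (480x640 float32, m along the optical axis (not along the pixel's ray), 0 where there is no reading), "K" (3x3 intrinsics, pixels), "T" (4x4, takes a point from camera to world coordinates). Camera axes: x right, y up, looking along -z (the intrinsics and any distortion apply to the point x, -y, -z); pixel columns grow to the right and rows downward; lengths in m; the calibration is good to about 2 mm. A picture is of the moment at which its call begins.
- sign_off(): hands the job in, once; it reports no verdict.
The state is a dict: "t": time; "joint_pos": joint angles; "qd": joint speeds; "effort": joint torques, N m; "position": TCP position; "ee_rot": TCP orientation; "contact_force": force on the tool from outside, world axes, zero at the start; "torque": the same for the moment, N m; "opening": opening from 0.0 (shut) to 1.0 (fully open).
Only numpy, scipy, OpenCV 4.12 (cv2) and the standard library are available. Lean on these libraries where they do the work, as an engineer would, in place of code of your own. Each camera call takes 0.05 s, during which the arm holds its last target.

TASK

Pick up the lens barrel that has two side lugs, hang it upright in the raised bayonet ring by passing its lugs down through the ring's two slots, then twist it clockwise (seen from above) by feel until both lugs drop into the hidden locking notches. Treat it gently, as optics: do not force it down or twist on against the notch or a stop. Let go with the barrel locked and hanging still, and leave the other things on the board where they stand.

Things in the scene. Friction and masses are not known exactly. Their poses are not given: they have to be found in the camera images.
- handle (a point): Centre of the T-shaped grip bar of the lugged lens barrel (bare aluminium, standing upright on the table, about 0.25 kg), on the barrel's axis, 107 mm above its foot. Bar: 16 mm wide (x), 52 mm long (y), 26 mm tall. Axes: z up along the barrel, x along the line of the two lugs, so the lugs stick out at right angles to the bar. The barrel looks the same after a half turn.
- barrel: The same lugged barrel, 120 mm tall; origin at the centre of its foot, same axes. Body 44 mm in diameter and 72 mm tall, its lowest 10 mm tapered down to 30 mm diameter; above it a stem 16 mm thick and 22 mm tall, then the grip bar.
- lugs (a point): Point on the same barrel's axis at the height of the underside of its two lugs, 55 mm above its foot, 52 mm below the centre of the bar; same axes. The lugs are steel blocks on opposite sides along x, 8 mm wide (y), 7 mm tall, tips 33 mm from the axis.
- mount: Bayonet mount fixed to the table: a black ring, 92 mm outer diameter, on four steel posts over a 130 mm square base plate; origin on the table under the ring's upright axis; z up, x along the line through the two entry slots. All rigid; a push or twist of more than 40 N between barrel and mount is too much.
- ring_top (a point): Centre of the ring's upper face, 113 mm above the table; axes as the mount. The round bore is 47 mm in diameter, so the barrel has 1.7 mm of play all round; two entry slots for the lugs, 12 mm wide, open from it along +x and -x, out to 36 mm from the axis. The lip around them is 6 mm thick.
- track_level (a point): Point on the ring's axis at the level of the lug track, 18 mm under the upper face (12 mm clear height below the lip); axes as the mount. From each slot the track runs level, clockwise only seen from above (negative yaw; a wall blocks the other way), with light friction, to an end stop that the lug meets at about 88 degrees of twist.
- notch_level (a point): Point on the ring's axis at the level of the floor of the two locking notches, 23 mm under the upper face; axes as the mount. The notches are 13 mm wide gaps in the track, 5 mm deep, hidden under the lip, both at the same twist from the slots: somewhere between 0.6 and 1.4 rad (34 to 80 degrees), different every time. A lug over its notch can go down 5 mm more.
- plain_barrel_mid (a point): Bystander: a similar aluminium barrel without lugs, 106 mm tall, 44 mm in diameter, with the same T bar; point on its axis 60 mm up.
- wide_barrel_mid (a point): Bystander: a wider aluminium barrel without lugs, 96 mm tall, 58 mm in diameter, with the same T bar; point on its axis 50 mm up.
- lens_cell: Bystander: dark ring 50 mm in diameter, 12 mm tall, lying flat; origin at its underside.
- driver: Bystander: screwdriver 170 mm long lying on the table.
- cleaner: Bystander: white bottle, 44 mm in diameter, 100 mm tall; origin at its underside.
- screw_tray: Bystander: open grey tray 100 x 70 x 25 mm; origin at its underside.
- post_foot: Bystander: steel post 13 mm thick, 70 mm tall, on a 44 mm round foot; origin at its underside.
Mind the look-alikes: they are no part of the job. Leave any pink or turquoise look-alike of the barrel alone.

How it is judged:
By the outcome, as a careful person would: the job done as asked, in the order asked, and still so for the second after the job is handed in, with the robot touching nothing.
It also fails if it takes over 72 s, if anything falls off the work surface, if the arm or the gripper's body presses on something with over 40 N, if the wrist force passes 120 N, or if a joint passes its speed limit or range.

## Working session

There is one attempt and no reset: what is moved stays moved. The work goes in short steps, Python scripts to look and compute and a tool call to move; the robot and the scene stay as the last step left them, time stands still between calls to the robot, and variables do not carry over. Pictures are saved under pics/ and viewed, and the job is handed in when it is done.

Besides the shell and the picture viewer there is one more tool, called after "Request:" in YAML: its name, and indented under it one key for each argument. arm_command: Moves the arm, as the interface text tells. Its arguments: {"type":"object","properties":{"steps":{"type":"array"},"force":{"type":"number"}},"required":["steps"]}

```bash
mkdir -p pics; ls; python3 - <<'E'
from station import *
import cv2
print(observe())
for n in ("scene","top","wrist"):
    c=camera(n); cv2.imwrite(f"pics/{n}0.png",c["img"]); print(n,c["K"],c["T"].round(3), c["z_map"].min(), c["z_map"].max(), c.keys())
E
```

```text
pics
{'t': 0.0, 'joint_pos': array([-1.29510699e+00,  2.45784489e-01,  1.55898694e+00, -4.04836584e-05,
        1.33868479e+00, -1.74097984e-01]), 'qd': array([-2.94654646e-04, -5.15540366e-04,  1.06338686e-04, -6.20678385e-05,
       -1.79911718e-03,  8.87333706e-04]), 'effort': array([-1.84087090e-03, -4.15828085e+01, -3.14604521e+01,  6.83766045e-02,
        3.31980572e-02, -1.33847057e-04]), 'position': array([ 0.28244257, -0.58479605,  0.21537881]), 'ee_rot': array([-3.13975044e+00, -2.84020635e-04,  4.49796408e-01]), 'contact_force': array([ 0.35564307, -0.12299619,  0.60274792]), 'torque': array([-0.01049432,  0.02738032, -0.01348134]), 'opening': 1.0007270421764185}
scene [[608.52038399   0.         321.00389528]
 [  0.         608.52038399 239.85090681]
 [  0.           0.           1.        ]] [[ 0.571 -0.523  0.632  1.302]
 [ 0.821  0.353 -0.449 -0.499]
 [ 0.011  0.776  0.631  0.84 ]
 [ 0.     0.     0.     1.   ]] 0.0 3.9999285 dict_keys(['img', 'z_map', 'K', 'T'])
top [[527.15010026   0.         318.25464189]
 [  0.         527.15010026 249.4471893 ]
 [  0.           0.           1.        ]] [[ 0.     0.994 -0.112  0.418]
 [-1.    -0.    -0.005  0.015]
 [-0.005  0.112  0.994  1.271]
 [ 0.     0.     0.     1.   ]] 0.0 2.1727972 dict_keys(['img', 'z_map', 'K', 'T'])
wrist [[338.97078299   0.         317.932667  ]
 [  0.         338.97078299 241.54228437]
 [  0.           0.           1.        ]] [[ 0.436  0.863  0.254  0.356]
 [-0.9    0.419  0.122 -0.549]
 [-0.001 -0.281  0.96   0.385]
 [ 0.     0.     0.     1.   ]] 0.0 1.4517593 dict_keys(['img', 'z_map', 'K', 'T'])
```

View pics/scene0.png

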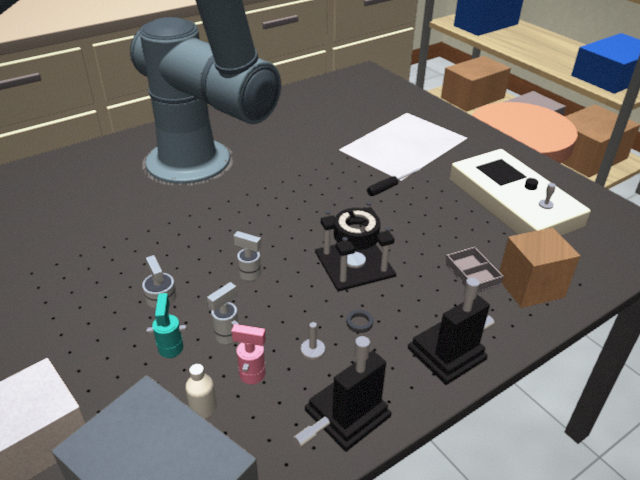

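View pics/top0.png

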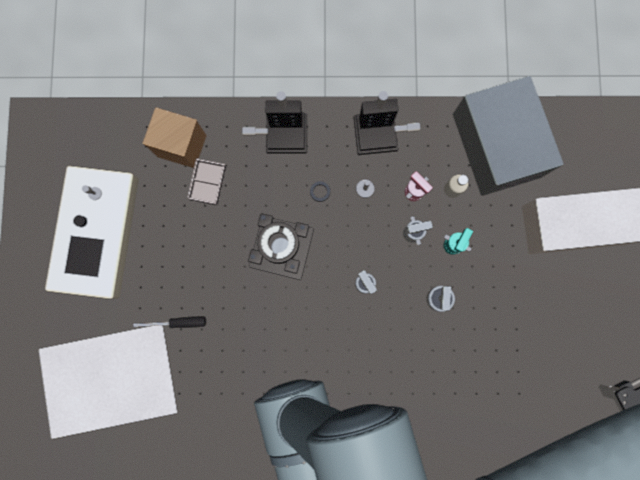

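```bash
python3 - <<'E'
import cv2,numpy as np
t=cv2.imread("pics/top0.png");s=cv2.imread("pics/scene0.png")
a=cv2.resize(t[150:320,360:480],None,fx=3.3,fy=3.3,interpolation=cv2.INTER_CUBIC)
b=cv2.resize(t[205:285,240:320],(400,400),interpolation=cv2.INTER_CUBIC)
im=np.zeros((600,800,3),np.uint8);im[:a.shape[0],:a.shape[1]]=a;im[:400,400:]=b
cv2.imwrite("pics/crop0.png",im)
a=cv2.resize(s[220:390,130:290],(565,600),interpolation=cv2.INTER_CUBIC);cv2.imwrite("pics/crop1.png",a)
E
```

```text
(no output)
```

View pics/crop0.png

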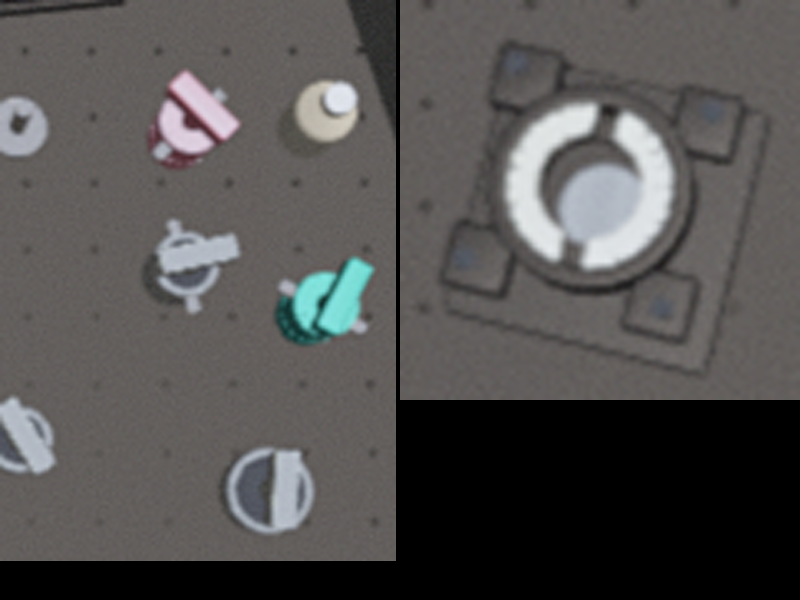

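View pics/crop1.png

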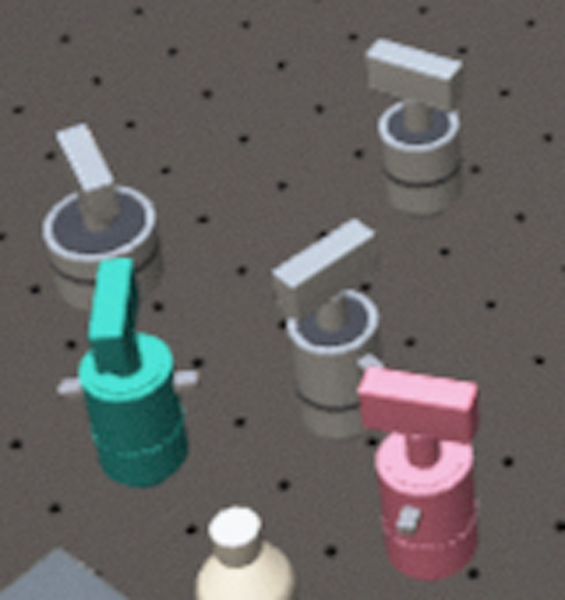

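View pics/wrist0.png

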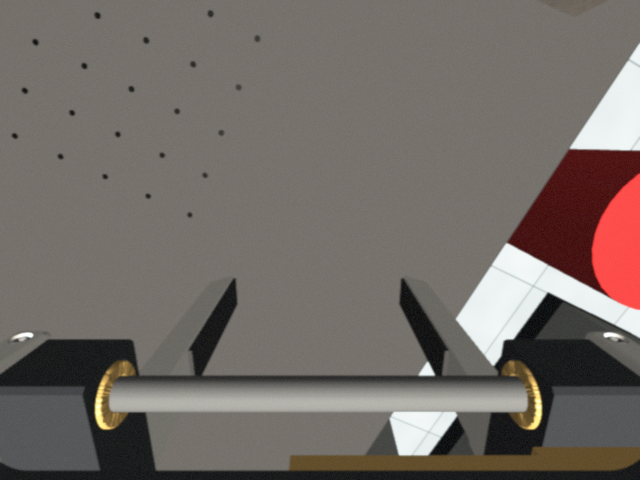

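```bash
cat > h.py <<'E'
from station import *
import cv2,numpy as np
def pts(c):
    K=c["K"];T=c["T"];z=c["z_map"];v,u=np.mgrid[0:480,0:640]
    P=np.stack([(u-K[0,2])/K[0,0]*z,-(v-K[1,2])/K[1,1]*z,-z],-1)
    return P@T[:3,:3].T+T[:3,3]
def onplane(c,uv,h):
    K=c["K"];T=c["T"];uv=np.atleast_2d(np.asarray(uv,float))
    d=np.stack([(uv[:,0]-K[0,2])/K[0,0],-(uv[:,1]-K[1,2])/K[1,1],-np.ones(len(uv))],-1)@T[:3,:3].T
    o=T[:3,3];return o+d*((h-o[2])/d[:,2])[:,None]
def proj(c,P):
    T=c["T"];K=c["K"];p=(np.atleast_2d(P)-T[:3,3])@T[:3,:3]
    return np.stack([K[0,0]*p[:,0]/-p[:,2]+K[0,2],K[1,1]*-p[:,1]/-p[:,2]+K[1,2]],-1)
E
python3 - <<'E'
from h import *
for n in ("top","scene"):
    c=camera(n);W=pts(c);g=cv2.cvtColor(c["img"],cv2.COLOR_BGR2GRAY)
    tab=W[(abs(W[...,2])<.02)&(W[...,0]>.3)&(W[...,0]<.7)&(abs(W[...,1])<.5)];print(n,"table z",np.median(tab[:,2]))
    # rough area
    r=onplane(c,[[420,227]],.12)[0] if n=="top" else r
    m=(W[...,2]>.108)&(W[...,2]<.13)&(np.hypot(W[...,0]-r[0],W[...,1]-r[1])<.045)
    m=m.astype(np.uint8);k,l,st,ce=cv2.connectedComponentsWithStats(m)
    for i in range(1,k):
        if st[i,4]<30: continue
        ys,xs=np.where(l==i);Q=onplane(c,np.stack([xs,ys],-1),.12)
        rect=cv2.minAreaRect((Q[:,:2]*1000).astype(np.float32));print("bar",st[i],rect,np.median(W[l==i],0), Q.mean(0))
    # ring
    rr=onplane(c,[[278,242]],.113)[0] if n=="top" else rr
    m=((W[...,2]>.105)&(W[...,2]<.125)&(np.hypot(W[...,0]-rr[0],W[...,1]-rr[1])<.06)).astype(np.uint8)
    ys,xs=np.where(m);Q=onplane(c,np.stack([xs,ys],-1),.113)
    cnt,_=cv2.findContours(m,cv2.RETR_EXTERNAL,cv2.CHAIN_APPROX_NONE);cc=max(cnt,key=cv2.contourArea)[:,0]
    e=cv2.fitEllipse((onplane(c,cc,.113)[:,:2]*1000).astype(np.float32));print("ring",e,np.median(W[m>0],0),rr)
E
```

```text
top table z -8.15306504201585e-05
bar [408 221  24  12 181] ((598.0403442382812, -202.71815490722656), (16.855920791625977, 52.67472839355469), 12.570958137512207) [ 0.59770703 -0.20278126  0.11928632] [ 0.5980392 -0.202496   0.12     ]
ring ((565.446533203125, 110.7760238647461), (89.41322326660156, 90.30030059814453), 112.33089447021484) [0.56505934 0.11058434 0.11281225] [0.56515658 0.11030572 0.113     ]
scene table z 0.0014245511544200284
bar [208 282  29  24 353] ((605.2567138671875, -206.30381774902344), (27.537038803100586, 59.14748764038086), 13.245965957641602) [ 0.60329538 -0.20631392  0.1198131 ] [ 0.60468942 -0.20664175  0.12      ]
ring ((568.6049194335938, 108.56211853027344), (91.76495361328125, 99.53865051269531), 47.324256896972656) [0.57180113 0.10616674 0.11382021] [0.56515658 0.11030572 0.113     ]
```

```bash
cat > ring.py <<'E'
from h import *
def ring(c,ctr,h=.113):
    # polar sampling of brightness on ring face
    g=cv2.cvtColor(c["img"],cv2.COLOR_BGR2GRAY).astype(np.float32)
    a=np.radians(np.arange(0,360,1.0));rs=np.arange(.027,.034,.001)
    A,Rr=np.meshgrid(a,rs)
    P=np.stack([ctr[0]+Rr*np.cos(A),ctr[1]+Rr*np.sin(A),np.full_like(A,h)],-1).reshape(-1,3)
    uv=proj(c,P).astype(np.float32).reshape(len(rs),len(a),2)
    return cv2.remap(g,uv[...,0],uv[...,1],cv2.INTER_LINEAR).mean(0)
E
python3 - <<'E'
from ring import *
for n,ctr in (("top",(.5652,.1106)),("scene",(.5686,.1086))):
    c=camera(n)
    # centre from white face outer contour
    g=cv2.cvtColor(c["img"],cv2.COLOR_BGR2GRAY);u0,v0=proj(c,[[*ctr,.113]])[0]
    m=np.zeros_like(g);cv2.circle(m,(int(u0),int(v0)),30,1,-1);
    m=((g>150)&(m>0)).astype(np.uint8)
    ys,xs=np.where(m);Q=onplane(c,np.stack([xs,ys],-1),.113)[:,:2]
    hull=cv2.convexHull((Q*1000).astype(np.float32));print(n,"white min circle",cv2.minEnclosingCircle(hull),"n",m.sum(), cv2.fitEllipse(hull))
    p=ring(c,ctr);print(n,p[::5].round().astype(int))
    thr=(p.max()+p.min())/2
    for s in (range(-60,60),range(120,240)):
        idx=np.array([i for i in s]);w=np.clip(thr-p[idx%360],0,None);print("slot deg",(w*idx).sum()/w.sum(),(w>0).sum())
E
```

```text
top white min circle ((566.1641845703125, 111.7108383178711), 37.263641357421875) n 668 ((565.8651123046875, 111.75384521484375), (72.59689331054688, 74.02018737792969), 6.662326812744141)
top [192 221 225 225 225 224 225 225 225 224 224 224 223 224 223 220 223 223
 223 224 221 224 225 225 225 225 224 224 225 224 208 151  98  93 118 180
 217 224 224 222 218 221 222 221 219 217 217 221 218 219 221 216 219 219
 211 219 223 219 220 220 213 222 223 219 224 226 225 203 133  77  76 107]
slot deg -11.708192799405627 19
slot deg 163.75707550337256 17
scene white min circle ((588.71240234375, 94.1832046508789), 65.64614868164062) n 335 ((587.053466796875, 95.04629516601562), (79.43096160888672, 133.5786590576172), 55.75983810424805)
scene [151 181 186 198 201 202 210 216 214 219 226 228 227 224 222 230 229 229
 226 220 217 221 217 211 205 205 208 208 210 212 200 128  41  17  25 122
 197 215 219 216 221 227 230 228 225 227 230 231 231 221 218 220 215 211
 211 202 196 199 198 183 189 183 165 176 176 173 170 137  78  70  58  84]
slot deg -12.691696153133083 22
slot deg 165.3986413630711 20
```

Request:
arm_command:
  steps:
    - [0.03,-0.0138,0,0,0,0,0.45]
    - [0.03,-0.0138,0,0,0,0,0.45]
    - [0.03,-0.0138,0,0,0,0,0.45]
    - [0.03,-0.0138,0,0,0,0,0.45]
    - [0.03,-0.0138,0,0,0,0,0.45]
    - [0.03,-0.0138,0,0,0,0,0.45]
    - [0.03,-0.0138,0,0,0,0,0.45]
    - [0.03,-0.0138,0,0,0,0,0.45]
    - [0.03,-0.0138,0,0,0,0,0.45]
    - [0.03,-0.0138,0,0,0,0,0.45]
    - [0.03,-0.0138,0,0,0,0,0.45]
    - [0.03,-0.0138,0,0,0,0,0.45]
    - [0.03,-0.0138,0,0,0,0,0.45]
    - [0.03,-0.0138,0,0,0,0,0.45]
    - [0.03,-0.0138,0,0,0,0,0.45]
  force: 25

```text
t: 1.6
position: [0.5987, -0.2018, 0.2165]
ee_rot: [3.141, -0.0, 0.45]
contact_force: [-0.4, -0.3, 0.2]
opening: 0.555
```

Request:
arm_command:
  steps:
    - [0,0,0,0,0,-0.1117,0.45]
    - [0,0,0,0,0,-0.1117,0.45]
    - [0,0,0,0,0,-0.1117,0.45]
    - [0,0,0,0,0,-0.1117,0.45]
    - [0,0,0,0,0,-0.1117,0.45]
    - [0,0,0,0,0,-0.1117,0.45]
    - [0,0,0,0,0,-0.1117,0.45]
    - [0,0,0,0,0,-0.1117,0.45]
    - [0,0,0,0,0,-0.1117,0.45]
    - [0,0,0,0,0,-0.1117,0.45]
    - [0,0,0,0,0,-0.1117,0.45]
    - [0,0,0,0,0,-0.1117,0.45]
    - [0,0,0,0,0,0,0.45]
    - [0,0,0,0,0,0,0.45]

```text
t: 2.77
position: [0.5979, -0.2033, 0.2165]
ee_rot: [3.142, -0.0, 1.787]
contact_force: [0.5, -1.1, 0.5]
opening: 0.548
```

```bash
python3 - <<'E'
from h import *
c=camera("wrist");cv2.imwrite("pics/w1.png",c["img"]);W=pts(c)
m=((W[...,2]>.112)&(W[...,2]<.128)&(np.hypot(W[...,0]-.598,W[...,1]+.2027)<.05)).astype(np.uint8)
ys,xs=np.where(m)
if len(ys):
    Q=onplane(c,np.stack([xs,ys],-1),.12);print(len(ys),cv2.minAreaRect((Q[:,:2]*1000).astype(np.float32)),np.median(W[m>0],0))
E
```

```text
1169 ((597.504638671875, -202.48191833496094), (15.157075881958008, 52.37301254272461), 12.520089149475098) [ 0.59728383 -0.20149781  0.12116957]
```

View pics/w1.png

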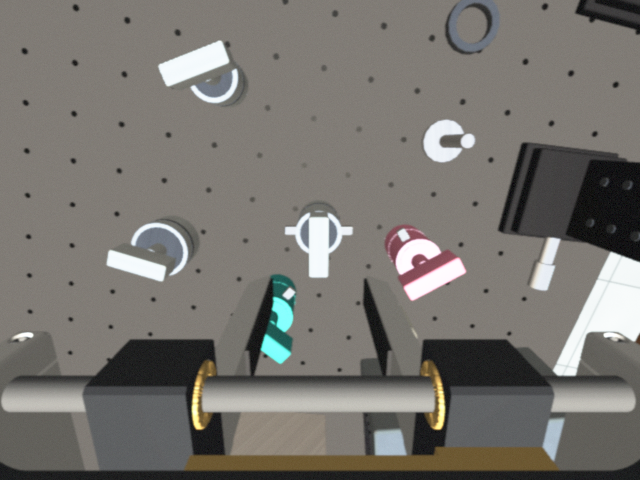

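Request:
arm_command:
  steps:
    - [0,0,0.015,0,0,0,0.45]
    - [0,0,0.015,0,0,0,0.45]
    - [0,0,0.015,0,0,0,0.45]
    - [0,0,0.015,0,0,0,0.45]
    - [0,0,0.015,0,0,0,0.45]
    - [0,0,0.015,0,0,0,0.45]
    - [0,0,0.015,0,0,0,0.45]
    - [0,0,0.0125,0,0,0,0.45]
    - [0,0,0,0,0,0,0.45]
    - [0,0,0,0,0,0,0.45]

```text
t: 3.65
position: [0.5975, -0.2031, 0.0984]
ee_rot: [-3.141, -0.001, 1.789]
contact_force: [-0.2, -0.5, 0.3]
opening: 0.548
```

Request:
arm_command:
  steps:
    - [0,0,0,0,0,0,0.75]
    - [0,0,0,0,0,0,0.8]
    - [0,0,0,0,0,0,0.85]
    - [0,0,0,0,0,0,0.9]
    - [0,0,0,0,0,0,1]
    - [0,0,0,0,0,0,1]
    - [0,0,0,0,0,0,1]
    - [0,0,0,0,0,0,1]
    - [0,0,0,0,0,0,1]

```text
t: 4.4
position: [0.5981, -0.2034, 0.0993]
ee_rot: [3.141, 0.0, 1.79]
contact_force: [-0.2, 0.5, 0.8]
opening: 0.163
```

Request:
arm_command:
  steps:
    - [0,0,-0.004,0,0,0,1]
    - [0,0,-0.008,0,0,0,1]
    - [0,0,-0.012,0,0,0,1]
    - [0,0,-0.015,0,0,0,1]
    - [0,0,-0.02,0,0,0,1]
    - [0,0,-0.02,0,0,0,1]
    - [0,0,-0.02,0,0,0,1]
    - [0,0,-0.02,0,0,0,1]
    - [0,0,-0.015,0,0,0,1]
    - [0,0,-0.008,0,0,0,1]
    - [0,0,-0.004,0,0,0,1]
    - [0,0,0,0,0,0,1]

```text
t: 5.4
position: [0.5981, -0.2034, 0.246]
ee_rot: [3.14, 0.001, 1.79]
contact_force: [-0.3, -0.3, -0.7]
opening: 0.166
```

Request:
arm_command:
  steps:
    - [0.01,0.0012,0,0,0,0,1]
    - [0.02,0.0024,0,0,0,0,1]
    - [0.028,0.0033,0,0,0,0,1]
    - [0.032,0.0038,0,0,0,0,1]
    - [0.032,0.0038,0,0,0,0,1]
    - [0.032,0.0038,0,0,0,0,1]
    - [0.032,0.0038,0,0,0,0,1]
    - [0.032,0.0038,0,0,0,0,1]
    - [0.032,0.0038,0,0,0,0,1]
    - [0.028,0.0033,0,0,0,0,1]
    - [0.02,0.0024,0,0,0,0,1]
    - [0.0116,0.0012,0,0,0,0,1]
    - [0.005,0.0006,0,0,0,0,1]

```text
t: 6.48
position: [0.5646, 0.1137, 0.2437]
ee_rot: [-3.139, -0.001, 1.792]
contact_force: [1.3, 0.2, -1.8]
opening: 0.169
```

Request:
arm_command:
  steps:
    - [0,0,0,0,0,0.03,1]
    - [0,0,0,0,0,0.07,1]
    - [0,0,0,0,0,0.09,1]
    - [0,0,0,0,0,0.09,1]
    - [0,0,0,0,0,0.09,1]
    - [0,0,0,0,0,0.063,1]
    - [0,0,0,0,0,0.03,1]
    - [0,0,0,0,0,0,1]
    - [0,0,0,0,0,0,1]
    - [0,0,0,0,0,0,1]

```text
t: 7.32
position: [0.5656, 0.1114, 0.2446]
ee_rot: [-3.141, 0.0, 1.327]
contact_force: [0.2, -1.6, -1.6]
opening: 0.167
```

```bash
python3 - <<'E'
from h import *
for n in ("top","scene","wrist"):
    c=camera(n);cv2.imwrite(f"pics/{n}2.png",c["img"]);np.savez(f"{n}2.npz",**c)
t=cv2.imread("pics/top2.png")[180:300,210:350];s=cv2.imread("pics/scene2.png")[120:300,290:430]
im=np.zeros((600,800,3),np.uint8)
a=cv2.resize(t,(400,343),interpolation=cv2.INTER_CUBIC);b=cv2.resize(s,(400,514),interpolation=cv2.INTER_CUBIC)
im[:343,:400]=a;im[:514,400:]=b;cv2.imwrite("pics/c2.png",im)
o=observe();print(o["position"],o["ee_rot"],o["contact_force"],o["joint_pos"])
E
```

```text
[0.5656797  0.11167853 0.24486177] [-3.14143128e+00  9.11270829e-05  1.32730770e+00] [-0.22843157 -0.74847187 -3.03934871] [-1.60551637e-03  5.13669869e-02  1.72120458e+00 -5.08497885e-05
  1.36919959e+00  2.41893306e-01]
```

View pics/c2.png

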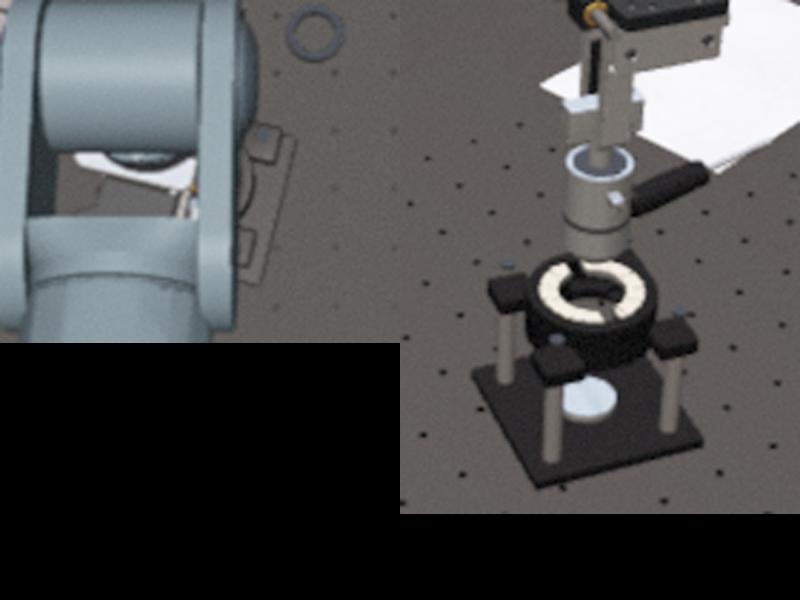

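View pics/wrist2.png

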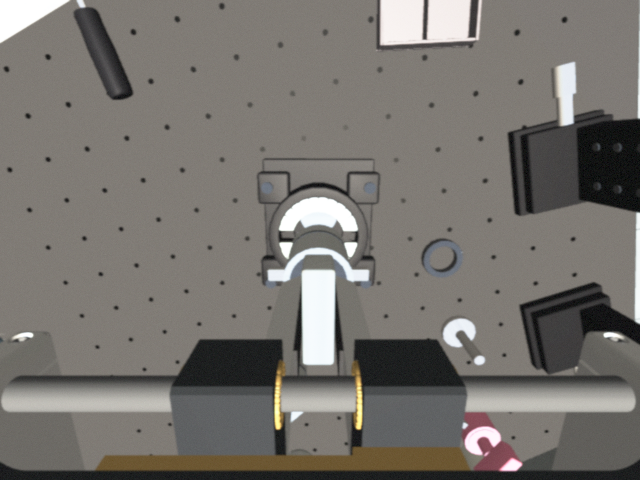

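```bash
cat > wr.py <<'E'
from h import *
def go(c):
    W=pts(c);m=((W[...,2]>.104)&(W[...,2]<.122)&(np.hypot(W[...,0]-.566,W[...,1]-.1117)<.055)).astype(np.uint8)
    cnt,_=cv2.findContours(m,cv2.RETR_EXTERNAL,cv2.CHAIN_APPROX_NONE);cc=max(cnt,key=cv2.contourArea)[:,0]
    Q=onplane(c,cc,.113)[:,:2];r=np.hypot(Q[:,0]-.566,Q[:,1]-.1117);Q=Q[(r>.041)&(r<.051)]
    from scipy.optimize import least_squares
    f=least_squares(lambda p:np.hypot(Q[:,0]-p[0],Q[:,1]-p[1])-p[2],[.566,.1117,.046],loss="soft_l1",f_scale=.001)
    print("ring outer wrist",f.x,len(Q),"med z",np.median(W[m>0][:,2]))
    g=cv2.cvtColor(c["img"],cv2.COLOR_BGR2GRAY).astype(np.float32)
    # slots: polar samples
    from ring import ring
    p=ring(c,f.x[:2])
    out=[]
    for s in (range(-45,20),range(135,200)):
        i=np.array(s);q=p[i%360];lo=q<140;print("slot",i[lo][:1],i[lo][-1:],lo.sum(),(i[lo]).mean() if lo.any() else None)
    return f.x,p
def bar(c,tcp):
    W=pts(c);h=tcp[2]+.021
    m=((abs(W[...,2]-h)<.006)&(np.hypot(W[...,0]-tcp[0],W[...,1]-tcp[1])<.035)).astype(np.uint8)
    k,l,st,_=cv2.connectedComponentsWithStats(m);
    i=1+np.argmax(st[1:,4]);ys,xs=np.where(l==i);Q=onplane(c,np.stack([xs,ys],-1),h)
    print("bar",st[i],cv2.minAreaRect((Q[:,:2]*1000).astype(np.float32)))
E
python3 - <<'E'
from wr import *
c=dict(np.load("wrist2.npz"));x,p=go(c);print(p[::4].round().astype(int));bar(c,[.5657,.1117,.2449])
im=cv2.resize(c["img"][150:300,240:400],(800,750),interpolation=cv2.INTER_CUBIC)[:600]
cv2.imwrite("pics/c3.png",im)
E
```

```text
ring outer wrist [0.56489915 0.11226512 0.04534166] 216 med z 0.11451472620889028
slot [-24] [-8] 17 -16.0
slot [159] [177] 19 168.0
[255 255 255 255 255 255 255 255 255 255 255 255 255 255 255 255 255 255
 255 254 255 255 255 255 255 255 255 255 255 255 254 255 255 255 255 255
 255 255 255 243 112 105  96  39  66 231 255 253 231 194 147 109 160 247
 249 224 131 111 109 112 116 120 126 129 131 130 126 120 116 113 110 108
 118 193 248 248 201 104 124 172 214 244 255 238 113 109 115 118 124 247]
bar [ 275  265   86  100 3851] ((567.9444580078125, 112.95162963867188), (38.56924057006836, 53.99806213378906), 8.413294792175293)
```

View pics/c3.png

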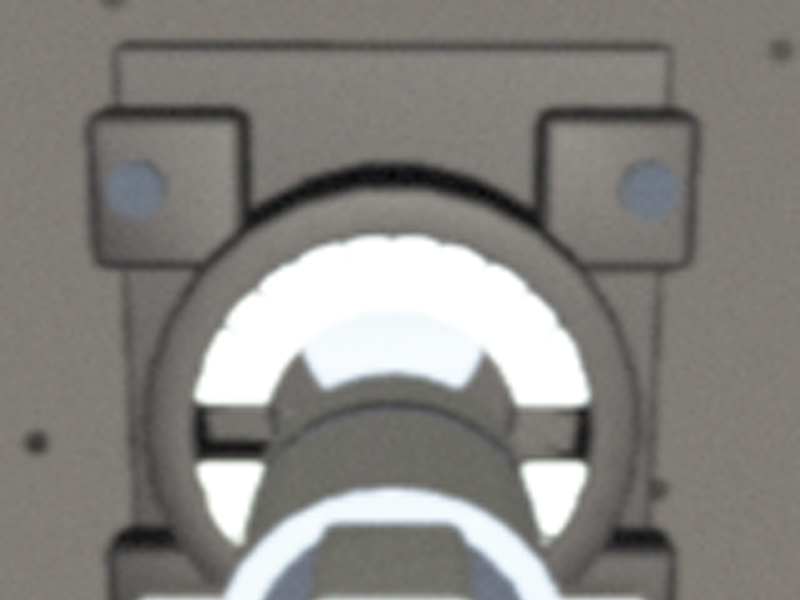

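Request:
arm_command:
  steps:
    - [-0.0008,0,0.004,0,0,0,1]
    - [0,0,0.008,0,0,0,1]
    - [0,0,0.008,0,0,0,1]
    - [0,0,0.008,0,0,0,1]
    - [0,0,0.006,0,0,0,1]
    - [0,0,0.004,0,0,0,1]
    - [0,0,0.004,0,0,0,1]
    - [0,0,0.003,0,0,0,1]
    - [0,0,0.003,0,0,0,1]
    - [0,0,0.003,0,0,0,1]
    - [0,0,0.002,0,0,0,1]
    - [0,0,0,0,0,0,1]

```text
t: 8.47
position: [0.5653, 0.1111, 0.1915]
ee_rot: [-3.141, 0.0, 1.327]
contact_force: [0.5, -0.3, -2.3]
opening: 0.172
```

```bash
python3 - <<'E'
from h import *
c=camera("wrist");s=camera("scene")
im=np.zeros((600,800,3),np.uint8)
im[:500,:400]=cv2.resize(c["img"][150:350,240:400],(400,500),interpolation=cv2.INTER_CUBIC)
im[:514,400:]=cv2.resize(s["img"][120:300,290:430],(400,514),interpolation=cv2.INTER_CUBIC)
cv2.imwrite("pics/c4.png",im);o=observe();print(o["position"],o["contact_force"],o["torque"])
E
```

```text
[0.56558375 0.11108651 0.19205428] [ 0.22051768  0.35527475 -1.89461174] [-0.00701633 -0.10759343 -0.05900846]
```

View pics/c4.png

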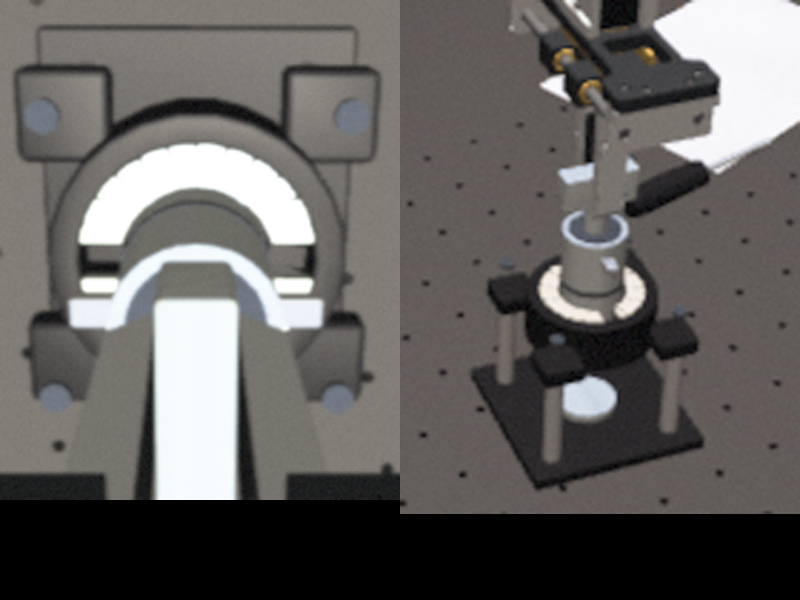

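Request:
arm_command:
  steps:
    - [0,0,0.004,0,0,0,1]
    - [0,0,0.004,0,0,0,1]
    - [0,0,0.004,0,0,0,1]
    - [0,0,0.004,0,0,0,1]
    - [0,0,0.004,0,0,0,1]
    - [0,0,0.004,0,0,0,1]
    - [0,0,0.003,0,0,0,1]
    - [0,0,0,0,0,0,1]
    - [0,0,0,0,0,0,1]

```text
t: 9.32
position: [0.5654, 0.1111, 0.1647]
ee_rot: [-3.141, 0.0, 1.327]
contact_force: [-0.4, 0.1, -1.1]
opening: 0.169
```

```bash
python3 - <<'E'
from h import *
c=camera("wrist");s=camera("scene")
im=np.zeros((600,800,3),np.uint8)
im[:500,:400]=cv2.resize(c["img"][150:350,240:400],(400,500),interpolation=cv2.INTER_CUBIC)
im[:514,400:]=cv2.resize(s["img"][140:280,300:410],(400,514),interpolation=cv2.INTER_CUBIC)
cv2.imwrite("pics/c5.png",im);o=observe();print(o["position"],o["contact_force"],o["torque"])
E
```

```text
[0.56567839 0.11110463 0.16520002] [ 0.88666131  0.81930201 -1.27133886] [-0.05710381 -0.05347136 -0.03819652]
```

View pics/c5.png

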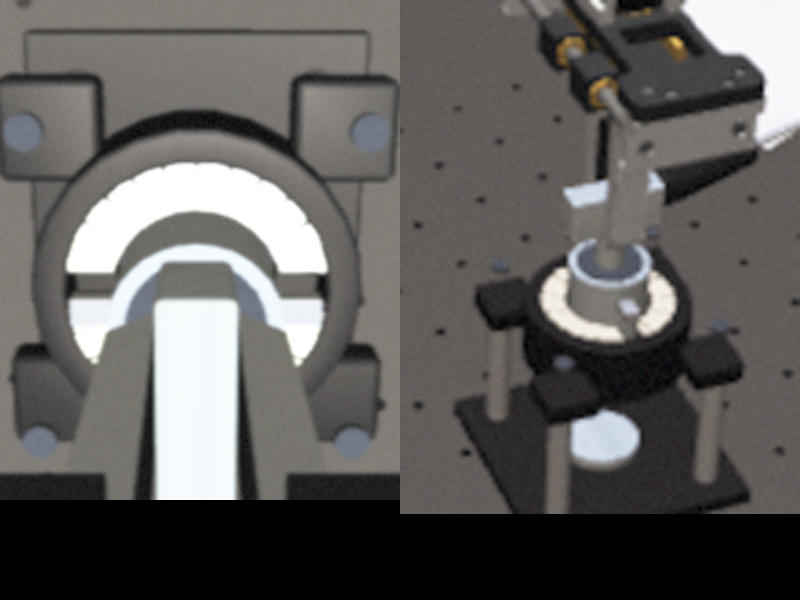

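Request:
arm_command:
  steps:
    - [0,0,0.002,0,0,0,1]
    - [0,0,0.002,0,0,0,1]
    - [0,0,0.002,0,0,0,1]
    - [0,0,0.001,0,0,0,1]
    - [0,0,0.001,0,0,0,1]
    - [0,0,0.001,0,0,0,1]
    - [0,0,0.001,0,0,0,1]
    - [0,0,0,0,0,0,1]

```text
t: 10.08
position: [0.5654, 0.1111, 0.1547]
ee_rot: [-3.141, 0.0, 1.327]
contact_force: [0.6, -0.6, -1.7]
opening: 0.168
```

Lugs have entered the slots with no contact. Continuing down toward the track floor (contact expected at TCP z ≈ 0.139).

Request:
arm_command:
  steps:
    - [0,0,0.002,0,0,0,1]
    - [0,0,0.002,0,0,0,1]
    - [0,0,0.002,0,0,0,1]
    - [0,0,0.002,0,0,0,1]
    - [0,0,0.002,0,0,0,1]
    - [0,0,0.002,0,0,0,1]
    - [0,0,0.001,0,0,0,1]
    - [0,0,0,0,0,0,1]
    - [0,0,0,0,0,0,1]

```text
t: 10.83
position: [0.5655, 0.1111, 0.1419]
ee_rot: [-3.142, 0.0, 1.327]
contact_force: [0.5, 0.3, -1.9]
opening: 0.167
```

```bash
cat > ob.py <<'E'
from station import *
o=observe();print(o["t"],o["position"].round(5),o["ee_rot"].round(4),o["contact_force"].round(2),o["torque"].round(3),o["effort"].round(3))
E
python3 ob.py
```

```text
10.8333 [0.56551 0.11108 0.14192] [-3.1415  0.      1.3272] [ 0.53  0.31 -1.93] [ 0.012 -0.052 -0.015] [-2.0000e-03 -3.6662e+01 -3.0187e+01  6.8000e-02  1.0000e-03 -0.0000e+00]
```

Request:
arm_command:
  steps:
    - [0,0,0.0005,0,0,0,1]
    - [0,0,0.0005,0,0,0,1]
    - [0,0,0.0005,0,0,0,1]
    - [0,0,0.0005,0,0,0,1]
    - [0,0,0,0,0,0,1]

```text
t: 11.25
position: [0.5654, 0.1111, 0.1398]
ee_rot: [-3.141, 0.0, 1.327]
contact_force: [0.7, -0.9, -2.3]
opening: 0.17
```

Request:
arm_command:
  steps:
    - [0,0,0.0005,0,0,0,1]
    - [0,0,0,0,0,0,1]

```text
t: 11.42
position: [0.5654, 0.1111, 0.1394]
ee_rot: [-3.141, 0.0, 1.327]
contact_force: [-0.1, -0.1, -1.6]
opening: 0.169
```

Request:
arm_command:
  steps:
    - [0,0,0.0005,0,0,0,1]
    - [0,0,0,0,0,0,1]

```text
t: 11.58
position: [0.5656, 0.1111, 0.1392]
ee_rot: [-3.142, 0.0, 1.327]
contact_force: [-1.3, 0.4, -0.0]
opening: 0.167
```

Request:
arm_command:
  steps:
    - [0,0,0.0003,0,0,0,1]
    - [0,0,0,0,0,0,1]
    - [0,0,0,0,0,0,1]

```text
t: 11.83
position: [0.5656, 0.1111, 0.1392]
ee_rot: [3.141, -0.0, 1.327]
contact_force: [-2.5, -0.1, 4.2]
opening: 0.17
```

Request:
arm_command:
  steps:
    - [0,0,0.0003,0,0,0,1]
    - [0,0,0,0,0,0,1]
    - [0,0,0,0,0,0,1]

```text
t: 12.08
position: [0.5656, 0.1111, 0.1392]
ee_rot: [3.141, 0.0, 1.327]
contact_force: [-3.7, -1.2, 6.3]
opening: 0.171
```

Request:
arm_command:
  steps:
    - [0,0,-0.001,0,0,0,1]
    - [0,0,-0.001,0,0,0,1]
    - [0,0,0,0,0,0.02,1]
    - [0,-4e-05,0,0,0,0.04,1]
    - [0,-4e-05,0,0,0,0.05,1]
    - [0,-4e-05,0,0,0,0.05,1]
    - [0,-4e-05,0,0,0,0.04,1]
    - [0,0,0,0,0,0,1]
    - [0,0,0,0,0,0,1]

```text
t: 12.83
position: [0.5652, 0.1111, 0.1399]
ee_rot: [-3.141, 0.0, 1.128]
contact_force: [-0.5, -0.3, -2.6]
opening: 0.169
```

Request:
arm_command:
  steps:
    - [0,-4e-05,0,0,0,0.05,1]
    - [0,-4e-05,0,0,0,0.05,1]
    - [0,-4e-05,0,0,0,0.05,1]
    - [0,-4e-05,0,0,0,0.05,1]
    - [0,-4e-05,0,0,0,0.05,1]
    - [0,0,0,0,0,0.03,1]
    - [0,0,0.0005,0,0,0,1]
    - [0,0,0.0005,0,0,0,1]
    - [0,0,0,0,0,0,1]
    - [0,0,0,0,0,0,1]

```text
t: 13.67
position: [0.5652, 0.1112, 0.1393]
ee_rot: [-3.142, 0.0, 0.848]
contact_force: [-0.2, -0.7, -3.1]
opening: 0.171
```

```bash
python3 ob.py
```

```text
13.6667 [0.56517 0.11123 0.13926] [-3.1415  0.      0.8477] [-0.2  -0.68 -3.13] [-0.017 -0.069  0.005] [ 2.1000e-02 -3.6794e+01 -3.0192e+01  6.9000e-02 -2.8000e-02 -4.0000e-03]
```

Request:
arm_command:
  steps:
    - [0,0,0.0004,0,0,0,1]
    - [0,0,0,0,0,0,1]
    - [0,0,0,0,0,0,1]

```text
t: 13.92
position: [0.5652, 0.1112, 0.1393]
ee_rot: [3.142, -0.0, 0.847]
contact_force: [-1.4, -0.7, 0.6]
opening: 0.168
```

Request:
arm_command:
  steps:
    - [0,0,0.0003,0,0,0,1]
    - [0,0,0,0,0,0,1]
    - [0,0,0,0,0,0,1]

```text
t: 14.17
position: [0.5653, 0.1113, 0.1392]
ee_rot: [3.141, -0.0, 0.847]
contact_force: [-2.6, 0.8, 4.9]
opening: 0.17
```

Request:
arm_command:
  steps:
    - [0,0,0,0,0,0.02,1]
    - [0,-4e-05,0,0,0,0.02,1]
    - [0,0,0,0,0,0,1]

```text
t: 14.42
position: [0.5656, 0.1112, 0.1392]
ee_rot: [3.141, -0.001, 0.806]
contact_force: [-2.3, -0.4, 6.8]
opening: 0.165
```

Request:
arm_command:
  steps:
    - [0,0,0,0,0,0.02,1]
    - [0,-4e-05,0,0,0,0.02,1]
    - [0,0,0,0,0,0,1]

```text
t: 14.67
position: [0.5658, 0.1113, 0.1392]
ee_rot: [3.14, -0.001, 0.766]
contact_force: [-0.9, -0.4, 5.2]
opening: 0.172
```

Request:
arm_command:
  steps:
    - [0,0,0,0,0,0.02,1]
    - [0,-4e-05,0,0,0,0.02,1]
    - [0,0,0,0,0,0,1]

```text
t: 14.92
position: [0.5659, 0.1113, 0.1392]
ee_rot: [3.14, -0.002, 0.726]
contact_force: [0.4, 1.0, 5.1]
opening: 0.163
```

Request:
arm_command:
  steps:
    - [0,0,0,0,0,0.02,1]
    - [0,-4e-05,0,0,0,0.02,1]
    - [0,0,0,0,0,0,1]

```text
t: 15.17
position: [0.5659, 0.1114, 0.1392]
ee_rot: [3.14, -0.002, 0.686]
contact_force: [0.1, -0.8, 6.0]
opening: 0.169
```

Request:
arm_command:
  steps:
    - [0,0,0,0,0,0.02,1]
    - [0,-4e-05,0,0,0,0.02,1]
    - [0,0,0,0,0,0,1]

```text
t: 15.42
position: [0.5658, 0.1113, 0.1392]
ee_rot: [3.14, -0.002, 0.646]
contact_force: [-0.9, -0.6, 4.6]
opening: 0.167
```

```bash
python3 ob.py
```

```text
15.4167 [0.56584 0.11133 0.13921] [ 3.1404e+00 -1.7000e-03  6.4610e-01] [-0.94 -0.56  4.6 ] [0.058 0.059 0.057] [  0.158 -33.016 -26.816   0.07   -0.102   0.157]
```

Request:
arm_command:
  steps:
    - [0,0,0,0,0,0.02,1]
    - [0,-4e-05,0,0,0,0.02,1]
    - [0,0,0,0,0,0,1]

```text
t: 15.67
position: [0.5658, 0.1114, 0.1392]
ee_rot: [3.14, -0.002, 0.606]
contact_force: [0.6, -0.4, 5.0]
opening: 0.167
```

Request:
arm_command:
  steps:
    - [0,0,0,0,0,0.02,1]
    - [0,-4e-05,0,0,0,0.02,1]
    - [0,0,0,0,0,0,1]

```text
t: 15.92
position: [0.5658, 0.1114, 0.1392]
ee_rot: [3.14, -0.002, 0.566]
contact_force: [-0.1, -0.1, 5.9]
opening: 0.167
```

```bash
python3 ob.py
```

```text
15.9167 [0.56581 0.11143 0.13925] [ 3.1405e+00 -1.9000e-03  5.6610e-01] [-0.12 -0.11  5.9 ] [0.037 0.044 0.012] [  0.166 -32.974 -26.764   0.074  -0.083   0.163]
```

Request:
arm_command:
  steps:
    - [0,0,0,0,0,0.02,1]
    - [0,-4e-05,0,0,0,0.02,1]
    - [0,0,0,0,0,0,1]

```text
t: 16.17
position: [0.5658, 0.1114, 0.1392]
ee_rot: [3.141, -0.002, 0.526]
contact_force: [0.4, -0.8, 5.1]
opening: 0.17
```

Request:
arm_command:
  steps:
    - [0,0,0,0,0,0.02,1]
    - [0,-4e-05,0,0,0,0.02,1]
    - [0,0,0,0,0,0,1]

```text
t: 16.42
position: [0.5657, 0.1115, 0.1392]
ee_rot: [3.141, -0.002, 0.486]
contact_force: [0.6, -1.0, 4.7]
opening: 0.169
```

```bash
python3 ob.py
```

```text
16.4167 [0.56572 0.11147 0.13918] [ 3.1407e+00 -1.8000e-03  4.8610e-01] [ 0.63 -1.04  4.74] [0.004 0.066 0.059] [  0.17  -32.973 -26.806   0.094  -0.103   0.174]
```

Request:
arm_command:
  steps:
    - [0,0,0,0,0,0.02,1]
    - [0,-4e-05,0,0,0,0.02,1]
    - [0,0,0,0,0,0,1]

```text
t: 16.67
position: [0.5657, 0.1115, 0.1392]
ee_rot: [3.141, -0.002, 0.446]
contact_force: [0.7, 0.6, 5.5]
opening: 0.167
```

Request:
arm_command:
  steps:
    - [0,0,0,0,0,0.02,1]
    - [0,-4e-05,0,0,0,0.02,1]
    - [0,0,0,0,0,0,1]

```text
t: 16.92
position: [0.5656, 0.1115, 0.1391]
ee_rot: [3.141, -0.002, 0.406]
contact_force: [-0.4, -0.4, 4.8]
opening: 0.172
```

```bash
python3 ob.py
```

```text
16.9167 [0.56562 0.1115  0.13913] [ 3.1408e+00 -1.6000e-03  4.0630e-01] [-0.36 -0.45  4.83] [0.019 0.002 0.009] [  0.222 -32.957 -26.797   0.128  -0.1     0.186]
```

Twist 0.92 rad; still on the track floor. Continuing.

Request:
arm_command:
  steps:
    - [0,0,0,0,0,0.02,1]
    - [0,-4e-05,0,0,0,0.02,1]
    - [0,0,0,0,0,0,1]

```text
t: 17.17
position: [0.5655, 0.1115, 0.1391]
ee_rot: [3.141, -0.001, 0.366]
contact_force: [0.0, -1.2, 4.8]
opening: 0.169
```

Request:
arm_command:
  steps:
    - [0,0,0,0,0,0.02,1]
    - [0,-4e-05,0,0,0,0.02,1]
    - [0,0,0,0,0,0,1]

```text
t: 17.42
position: [0.565, 0.1113, 0.1389]
ee_rot: [3.141, 0.0, 0.326]
contact_force: [-1.4, -1.3, 5.3]
opening: 0.172
```

```bash
python3 ob.py
```

```text
17.4167 [0.56501 0.11131 0.1389 ] [3.1409e+00 1.0000e-04 3.2630e-01] [-1.44 -1.29  5.3 ] [-0.247  0.371  0.078] [  0.872 -32.811 -27.099   0.39   -0.454   0.178]
```

Request:
arm_command:
  steps:
    - [0,0,0,0,0,0.02,1]
    - [0,0,0,0,0,0,1]

```text
t: 17.58
position: [0.5648, 0.1111, 0.1389]
ee_rot: [3.141, 0.001, 0.307]
contact_force: [-1.4, -3.0, 6.8]
opening: 0.169
```

```bash
python3 ob.py
```

```text
17.5833 [0.56475 0.11109 0.13887] [3.1407e+00 1.1000e-03 3.0650e-01] [-1.39 -3.04  6.8 ] [-0.336  0.511  0.124] [  1.038 -32.62  -27.34    0.574  -0.749   0.225]
```

Request:
arm_command:
  steps:
    - [0,0,0,0,0,0.02,1]
    - [0,0,0,0,0,0,1]

```text
t: 17.75
position: [0.5647, 0.111, 0.1387]
ee_rot: [3.141, 0.001, 0.287]
contact_force: [-1.5, -3.1, 5.7]
opening: 0.166
```

```bash
python3 ob.py
```

```text
17.75 [0.56473 0.11105 0.13875] [3.1405e+00 1.0000e-03 2.8650e-01] [-1.48 -3.11  5.72] [-0.331  0.477  0.12 ] [  1.074 -33.076 -27.585   0.584  -0.631   0.211]
```

Request:
arm_command:
  steps:
    - [0,0,0,0,0,0.02,1]
    - [0,0,0,0,0,0,1]

```text
t: 17.92
position: [0.5646, 0.1116, 0.1378]
ee_rot: [-3.141, 0.0, 0.266]
contact_force: [0.8, -0.1, -1.2]
opening: 0.168
```

```bash
python3 ob.py
```

```text
17.9167 [0.56461 0.11158 0.13779] [-3.1414e+00  4.0000e-04  2.6620e-01] [ 0.84 -0.14 -1.2 ] [-0.042 -0.327 -0.05 ] [  0.225 -36.935 -29.692   0.056   0.448   0.093]
```

Request:
arm_command:
  steps:
    - [0,0,0,0,0,0.02,1]
    - [0,0,0,0,0,0.015,1]
    - [0,0,0,0,0,0,1]
    - [0,0,0,0,0,0,1]

```text
t: 18.25
position: [0.5646, 0.1116, 0.1379]
ee_rot: [-3.141, 0.001, 0.232]
contact_force: [1.6, -0.9, -3.7]
opening: 0.168
```

```bash
python3 ob.py
```

```text
18.25 [0.56459 0.11161 0.13793] [-3.1415e+00  7.0000e-04  2.3210e-01] [ 1.64 -0.85 -3.71] [-0.309 -0.381 -0.013] [ 7.7700e-01 -3.7249e+01 -2.9873e+01  3.5800e-01  4.4800e-01  2.9000e-02]
```

Request:
arm_command:
  steps:
    - [0,0,0.0005,0,0,0,1]
    - [0,0,0.0005,0,0,0,1]
    - [0,0,0.0005,0,0,0,1]
    - [0,0,0,0,0,0,1]

```text
t: 18.58
position: [0.5648, 0.1119, 0.1371]
ee_rot: [-3.141, 0.0, 0.232]
contact_force: [0.1, -1.1, -2.2]
opening: 0.166
```

```bash
python3 ob.py
```

```text
18.5833 [0.56479 0.11186 0.13709] [-3.1412e+00  2.0000e-04  2.3220e-01] [ 0.09 -1.07 -2.23] [-0.037 -0.177 -0.045] [ 2.6800e-01 -3.6732e+01 -2.9745e+01  1.2900e-01  1.6400e-01 -2.0000e-03]
```

Request:
arm_command:
  steps:
    - [0,0,0.0005,0,0,0,1]
    - [0,0,0.0005,0,0,0,1]
    - [0,0,0,0,0,0,1]
    - [0,0,0,0,0,0,1]

```text
t: 18.92
position: [0.5648, 0.1118, 0.136]
ee_rot: [-3.141, 0.0, 0.232]
contact_force: [0.8, 0.3, -2.2]
opening: 0.172
```

```bash
python3 ob.py
```

```text
18.9167 [0.56477 0.11176 0.13603] [-3.1414e+00  2.0000e-04  2.3220e-01] [ 0.81  0.28 -2.22] [-0.    -0.164 -0.013] [ 8.1000e-02 -3.6952e+01 -2.9950e+01  3.4000e-02  1.1700e-01 -5.0000e-03]
```

Request:
arm_command:
  steps:
    - [0,0,0.0005,0,0,0,1]
    - [0,0,0.0005,0,0,0,1]
    - [0,0,0,0,0,0,1]
    - [0,0,0,0,0,0,1]

```text
t: 19.25
position: [0.5647, 0.1117, 0.135]
ee_rot: [-3.141, 0.0, 0.232]
contact_force: [-0.1, -0.0, -2.4]
opening: 0.17
```

Request:
arm_command:
  steps:
    - [0,0,0.0004,0,0,0,1]
    - [0,0,0,0,0,0,1]
    - [0,0,0,0,0,0,1]

```text
t: 19.5
position: [0.5648, 0.1117, 0.1347]
ee_rot: [-3.141, 0.0, 0.232]
contact_force: [-0.2, 0.6, -2.1]
opening: 0.171
```

Request:
arm_command:
  steps:
    - [0,0,0.0003,0,0,0,1]
    - [0,0,0,0,0,0,1]
    - [0,0,0,0,0,0,1]

```text
t: 19.75
position: [0.5649, 0.1117, 0.1344]
ee_rot: [-3.142, 0.0, 0.232]
contact_force: [-0.1, -0.2, -2.3]
opening: 0.17
```

```bash
python3 ob.py
```

```text
19.75 [0.56485 0.1117  0.13442] [-3.1415e+00  1.0000e-04  2.3220e-01] [-0.11 -0.22 -2.33] [-0.034  0.04   0.016] [ 0.0000e+00 -3.6974e+01 -3.0136e+01  3.0000e-02 -6.6000e-02  0.0000e+00]
```

Request:
arm_command:
  steps:
    - [0,0,0.0003,0,0,0,1]
    - [0,0,0,0,0,0,1]
    - [0,0,0,0,0,0,1]

```text
t: 20.0
position: [0.565, 0.1117, 0.1343]
ee_rot: [3.142, -0.0, 0.232]
contact_force: [0.2, 0.7, -1.1]
opening: 0.169
```

Request:
arm_command:
  steps:
    - [0,0,0.0002,0,0,0,1]
    - [0,0,0,0,0,0,1]
    - [0,0,0,0,0,0,1]

```text
t: 20.25
position: [0.565, 0.1117, 0.1342]
ee_rot: [3.142, -0.0, 0.232]
contact_force: [-1.7, -0.3, 1.3]
opening: 0.169
```

Request:
arm_command:
  steps:
    - [0,0,0,0,0,0,1]
    - [0,0,0,0,0,0,1]
  force: 5

```text
t: 20.42
position: [0.565, 0.1117, 0.1342]
ee_rot: [3.142, -0.0, 0.232]
contact_force: [-0.2, -0.3, 1.6]
opening: 0.173
```

Request:
arm_command:
  steps:
    - [0,0,0,0,0,0,0.81]
    - [0,0,0,0,0,0,0.79]
    - [0,0,0,0,0,0,0.75]
    - [0,0,0,0,0,0,0.7]
    - [0,0,0,0,0,0,0.6]
    - [0,0,0,0,0,0,0.55]
    - [0,0,0,0,0,0,0.55]
    - [0,0,0,0,0,0,0.55]

```text
t: 21.08
position: [0.5649, 0.1117, 0.134]
ee_rot: [-3.142, -0.0, 0.232]
contact_force: [-0.4, -0.4, -1.3]
opening: 0.449
```

```bash
python3 - <<'E'
from h import *
c=camera("wrist");s=camera("scene")
im=np.zeros((600,800,3),np.uint8)
im[:500,:400]=cv2.resize(c["img"][150:350,240:400],(400,500),interpolation=cv2.INTER_CUBIC)
im[:514,400:]=cv2.resize(s["img"][140:280,300:410],(400,514),interpolation=cv2.INTER_CUBIC)
cv2.imwrite("pics/c6.png",im);o=observe();print(o["position"],o["contact_force"],o["torque"],o["opening"])
E
```

```text
[0.56488811 0.1116664  0.13395133] [-0.48679442 -0.07891879 -0.41803774] [-0.01892006  0.02674903  0.00069339] 0.44885870540236017
```

View pics/c6.png

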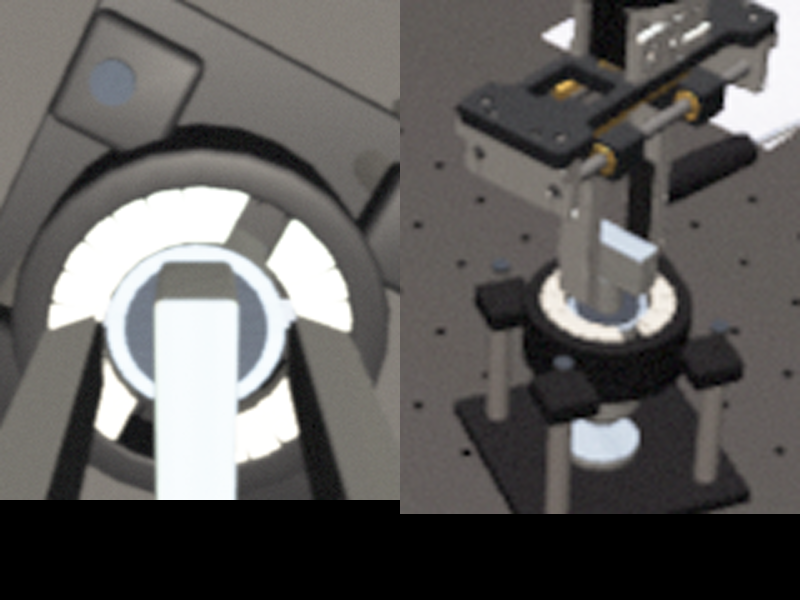

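Released; barrel sits low and upright, lugs off the slots. Retracting straight up.

Request:
arm_command:
  steps:
    - [0,0,-0.004,0,0,0,0.55]
    - [0,0,-0.008,0,0,0,0.55]
    - [0,0,-0.012,0,0,0,0.55]
    - [0,0,-0.02,0,0,0,0.55]
    - [0,0,-0.02,0,0,0,0.55]
    - [0,0,-0.02,0,0,0,0.55]
    - [0,0,-0.02,0,0,0,0.55]
    - [0,0,-0.02,0,0,0,0.55]
    - [0,0,-0.01,0,0,0,0.55]
    - [0,0,0,0,0,0,0.55]
    - [0,0,0,0,0,0,0.55]

```text
t: 22.1
position: [0.565, 0.1117, 0.2685]
ee_rot: [3.141, -0.001, 0.232]
contact_force: [-0.2, -0.5, -0.5]
opening: 0.451
```

```bash
python3 - <<'E'
from h import *
c=camera("wrist");s=camera("scene")
im=np.zeros((600,800,3),np.uint8)
im[:500,:400]=cv2.resize(c["img"][150:350,240:400],(400,500),interpolation=cv2.INTER_CUBIC)
im[:514,400:]=cv2.resize(s["img"][140:280,300:410],(400,514),interpolation=cv2.INTER_CUBIC)
cv2.imwrite("pics/c7.png",im);cv2.imwrite("pics/s7.png",s["img"])
o=observe();print(o["t"],o["position"],o["contact_force"])
W=pts(c);m=((W[...,2]>.147)&(W[...,2]<.163)&(np.hypot(W[...,0]-.565,W[...,1]-.1117)<.04)).astype(np.uint8)
ys,xs=np.where(m);Q=onplane(c,np.stack([xs,ys],-1),.155);print(len(ys),cv2.minAreaRect((Q[:,:2]*1000).astype(np.float32)),np.percentile(W[m>0][:,2],[5,50,95]))
a=cv2.absdiff(cv2.imread("pics/scene0.png"),s["img"]).max(2);k,l,st,ce=cv2.connectedComponentsWithStats((cv2.medianBlur(a,5)>40).astype(np.uint8));print([list(x) for x in st[1:] if x[4]>25])
E
```

```text
22.2 [0.56418008 0.11164801 0.26652963] [ 0.15943694 -0.84128204  0.18758214]
1049 ((564.5797729492188, 112.50396728515625), (52.4842643737793, 15.140933990478516), 13.383437156677246) [0.15454261 0.15620215 0.15737366]
[[np.int32(0), np.int32(0), np.int32(19), np.int32(15), np.int32(157)], [np.int32(166), np.int32(0), np.int32(123), np.int32(124), np.int32(8259)], [np.int32(301), np.int32(0), np.int32(115), np.int32(53), np.int32(3440)], [np.int32(364), np.int32(0), np.int32(22), np.int32(5), np.int32(76)], [np.int32(141), np.int32(39), np.int32(22), np.int32(24), np.int32(278)], [np.int32(345), np.int32(52), np.int32(52), np.int32(37), np.int32(646)], [np.int32(128), np.int32(57), np.int32(22), np.int32(35), np.int32(275)], [np.int32(370), np.int32(73), np.int32(11), np.int32(7), np.int32(33)], [np.int32(318), np.int32(76), np.int32(94), np.int32(79), np.int32(1058)], [np.int32(339), np.int32(89), np.int32(23), np.int32(8), np.int32(122)], [np.int32(384), np.int32(97), np.int32(12), np.int32(11), np.int32(81)], [np.int32(346), np.int32(140), np.int32(13), np.int32(19), np.int32(175)], [np.int32(346), np.int32(197), np.int32(24), np.int32(32), np.int32(519)], [np.int32(353), np.int32(250), np.int32(10), np.int32(6), np.int32(40)], [np.int32(208), np.int32(282), np.int32(27), np.int32(19), np.int32(215)], [np.int32(211), np.int32(303), np.int32(26), np.int32(18), np.int32(108)]]
```

View pics/c7.png

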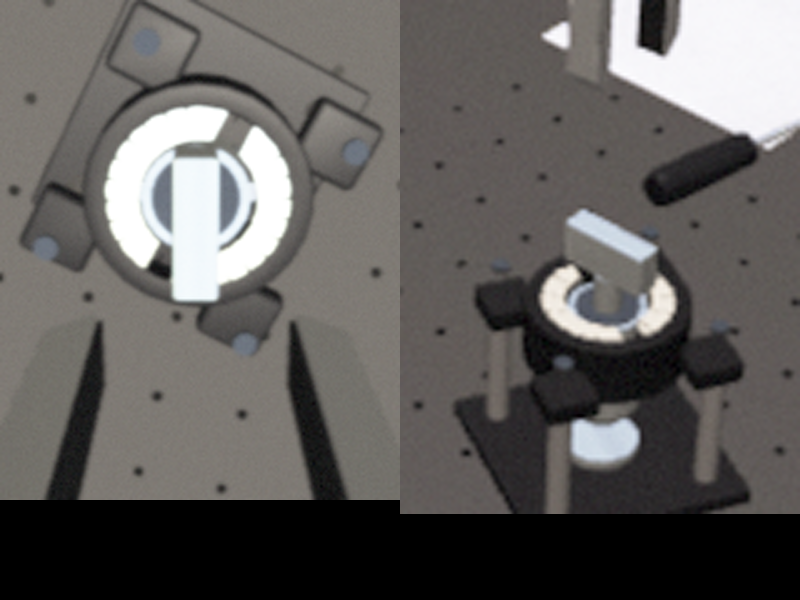

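View pics/s7.png

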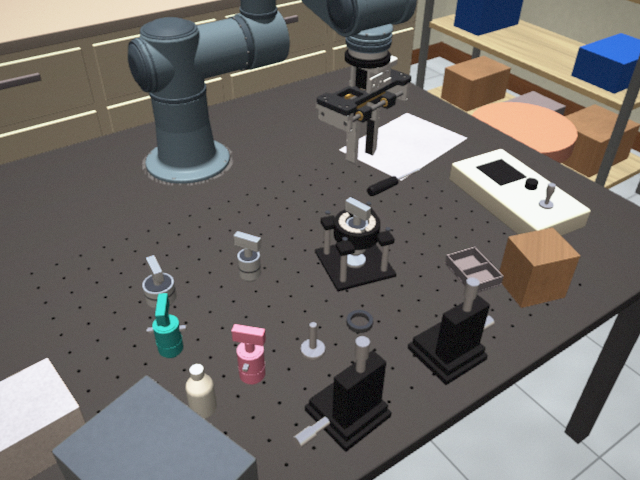

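```bash
python3 -c "
from station import *
print(sign_off())"
```

```text
the job is handed in; nothing more can be done
None
```

The lugged barrel now hangs locked in the bayonet ring. I released it, backed the gripper about 13 cm clear, and handed the job in at 22.2 s of the 72 s allowed.

- **Insertion:** the lugs went down through the slots with no measurable contact. They touched the track floor at TCP z 0.1392 m.
- **Twist:** I turned it clockwise, pressing lightly for the second half; contact readings stayed under about 9 N. One lug lost support at about 1.0 rad and both at about 1.06 rad. I stopped at 1.095 rad, inside the notch and short of the stop.
- **Locking:** I lowered it until it met the notch floor at z 0.1342 m, which is 5.0 mm below the track and equals the stated notch depth.

**Last checks:**
- **Height:** the top of the bar read about 0.156 m, against 0.155 m expected for a seated barrel.
- **Twist angle:** the bar sat about 62.6° round from the slots, which matches the commanded twist.
- **Position and tilt:** the barrel looked upright and centred in the pictures. The wrist camera put the bar within about 1 mm of the ring's axis, inside the calibration error.
- **Other objects:** comparing the scene before and after, the only changes were at the arm, the barrel's old place and the mount, so the other things on the board stand where they were.

**One disagreement:** the scene camera placed points 2–6 mm away from the top and wrist cameras. I relied on the top and wrist views, which agreed within about 1 mm, and on contact.

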